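# Hitch the tool caddy to its docking ball and latch it

## Robot

A 6-joint arm with a two-finger parallel gripper is mounted at the origin on the work surface. World frame = base frame: x ahead of the robot, y to its left, z up, the work surface at z = 0. Lengths are in mm, angles in rad, forces in N, time in s.
With the tool pointing down it reaches from about 425 to 950 mm from the base axis. Payload 3.5 kg.
Tool frame: the origin (TCP) lies between the finger pads; the fingertips stand nose_length ahead of it and the grasp point (between the pads) lies 8 mm behind it (nose_length is the distance from the TCP to the fingertips, in mm); z points along the fingers, y is the line along which they close (so a half turn about z gives the same grasp; the last joint's range is limited). The gripper opens to 85 mm and grips with 20 to 120 N. Pads are 22 mm wide; open, the fingers measure 114 mm over their backs; the gripper's body (76 mm by 85 mm) begins 54 mm behind the grasp point. The pads swing forward as they close: fully open they stand 13 mm farther back than shut.
Start: joints at [1.111, 0.286, 1.577, -0, 1.279, -0.15], TCP at [205.749, 642.864, 242.325] pointing down, gripper open.
Joint ranges: [-2.77, 2.77], [-0.9, 2.22], [0.21, 2.48], [-1.53, 4.67], [0.24, 2.81], [-2.84, 2.84]. Speed limits (rad/s): [2.79, 2.79, 3.14, 3.14, 3.14, 3.14].

## Interface

Orientations are given as a rotation vector (axis times angle).
In Python, from bench import get_obs, capture, finish_job, masks_of, nose_length gives the robot as it stands. The module is installed in compiled form; this text tells all that it offers.
- The arm moves only by the tool arm_command, never from a script. Its argument "series" is a list of rows, each a list of 7 numbers: the turn, a rotation vector about the tool's x, y, z in rad, then the shift along the tool's x, y, z in mm, then the finger opening in mm, from 0 to 85.4. In form: [[wx, wy, wz, dx, dy, dz, fingers], ...]. A call has 1 to 12 rows; each row shifts and turns the commanded pose from where the row before left it, along the tool's axes as they then stand; what a row does not reach is not made up. A row lasts 1/10 s, in which the tool goes at most 50 mm and 8.59 degrees, less where a joint would pass 70% of its speed; a pose out of reach is approached as far as the arm can. A call is refused whole if a number of a shift passes 50 or a number of a turn 0.15, either way. A call with a gripper value outside its range is refused whole. The fingers move at their own pace and stop on an object; "newtons" is the grip in N (left out, the last holds). Time passes only in rows, so rows that do not move let the fingers close. It gives the time, the measured TCP pose, the force, the opening and the grip force at its end, in the units of the state.
- get_obs(): the state, without advancing time (a new reading comes with each control period).
- capture(name): name is "scene" or "top" or "wrist"; returns a dict with "img" (384x512x3 uint8, red, green, blue), "z_map" (384x512 float32, mm along the optical axis (not along the pixel's ray), 0 where there is no reading), "K" (3x3 intrinsics, pixels), "pose" (4x4, takes a point from camera to world coordinates); the wrist camera has in their place "mount" (4x4, takes a point from camera to tool coordinates, whose origin is the TCP and whose axes are the flange's). Camera axes: x right, y up, looking along -z (the intrinsics and any distortion apply to the point x, -y, -z); pixel columns grow to the right and rows downward; lengths in mm; the calibration is good to about 2 mm. A picture is of the moment at which its call begins: read the wrist's pose just before it.
- finish_job(): hands the job in; it is judged then, once.
Trained networks look in a picture, given as the dict that the camera call returned (one of the last four; its "shot" number tells which), for a name from the list of things; names that differ only in an ending like _2 or _b are one class to them, and where a whole thing is asked for, a point or a joint stands for the part that bears it (a point fixed in the world has none). Each returns a list of dicts, best first, with "conf" (0 to 1); they miss things now and then, are a little off and sometimes report something else, mostly with a low value. They report only what shows in the picture. A call takes as long as a camera call.
- masks_of(picture, query): "pixels" (384x512 bool, what is visible of it) and "box" ([centre column, centre row, width, height] in pixels, round what is visible of it).
The state is a dict: "clock": time; "qpos": joint angles; "joint_velocities": joint speeds; "tau": joint torques, N m; "tool_pos": TCP position; "tcp_rot": TCP orientation; "force": force on the tool from outside, world axes, zero at the start; "wrist_torque": the same for the moment, N m; "width": finger opening in mm; "grasp_force": force on a finger pad.
Only numpy, scipy, OpenCV 4.12 (cv2) and the standard library are available. Lean on these libraries where they do the work, as an engineer would, in place of code of your own. Each camera call takes 0.05 s, during which the arm holds its last target. There are 200 camera calls.

## Task

Carry the open wooden caddy level by its crossbar, so that the loose gouges and ink tins stay in it, and lower it gently onto the docking board: its socket fully down over the steel ball, the tray flat and square on the board. Then press the red latch lever all the way down, let go and leave the other things on the table alone.

Things in the scene. Friction and masses are not known exactly. Their poses are not given: they have to be found in the camera images.
- dock: Docking board: fixed plywood plate 300 x 126 x 12 mm on the table, with a 30 mm steel hitch ball on an 11 mm stem near one end; may lie left or right. Origin: underside, below the middle of the tray's place (the board runs from 83 mm behind to 217 mm ahead of it along x); x points along the board to the ball, z up.
- dock_seat (a point): Point on the board's upper face (12 mm above the table) directly above the dock's origin, same axes: the caddy's underside centre comes to stand here, with the caddy's x along this x.
- ball (a point): Centre of the steel hitch ball (30 mm diameter), 185 mm along the dock's x from its origin, 34 mm above the board's upper face, so its top is 49 mm above the board.
- caddy: Loose open wooden tool caddy, 0.47 to 0.66 kg plus 0.16 kg of contents. Tray 140 (x) x 100 (y) x 36 mm, walls and floor 5 mm; two side posts (116 mm over them) carry a crossbar. Origin: centre of the tray's underside; x points along the grey tongue (85 mm) to the socket, z up. A steel pawl hangs behind the socket to 9 mm above the underside level; latching swings it beneath the ball.
- bar (a point): Centre of the caddy's crossbar, within 15 mm of above its centre of mass: 20 mm along caddy x from the origin, 115 mm above the tray's underside; caddy axes. Rectangular bar along y, 18 mm wide (x), 16 mm high, 100 mm free between the posts; grasp it from above across its 18 mm width.
- socket (a point): Point in the grey downward-open socket cup that meets the ball's centre when hitched: 185 mm along caddy x from its origin, 34 mm above the tray's underside (165 mm along x from the bar's centre, 81 mm below it); caddy axes. Cup: outer 42 mm (52 at the mouth), inner 34 mm (flaring to about 44), mouth 25 mm and top 55 mm above the underside level.
- pad (a point): Middle of the upper face of the red lever's press pad (36 mm wide, 35 mm long, its free end rounded). Lever pivot: 155 mm along caddy x from the caddy's origin, 46 mm above the underside; the lever runs back from it towards the tray. Fully up, this point is 102 mm along caddy x and 75 mm above the underside; fully down, 95 mm along x and 52 mm above.
- lever (a joint): Red latch lever: 0 rad fully up (sloping 23 degrees up towards the tray), 0.4 rad fully down, flat and latched. It starts up, stays where it is left, and takes only 2 to 8 N straight down on the pad to move.
- gouge1_mid (a point): Centre of a loose lino gouge with dark wooden handle lying in the tray, about 86 mm long, 18 mm thick.
- gouge2_mid (a point): Centre of a like gouge with yellow handle in the tray.
- tin1_mid (a point): Centre of a loose round ink tin with blue lid in the tray, 33 mm diameter, 24 mm tall.
- tin2_mid (a point): Centre of a like ink tin with black lid in the tray.
- jar: Bystander: amber lidded jar, 66 mm diameter, 105 mm tall; origin under its centre.
- brush: Bystander: brush about 170 mm long lying between dock and caddy; origin under its middle.
- tape: Bystander: roll of tape, 96 mm diameter, 25 mm tall, lying flat.
- cup: Bystander: grey plastic cup, 72 mm diameter, 85 mm tall.
- brayer: Bystander: ink roller with wooden handle, about 170 mm long, 40 mm tall.

How it is judged (in metres and radians):
On the way, in this order (a step that is already met when the one before it is completed fails the run):
1. the socket is fully down over the ball and the tray stands flat on the board, with the lever still up (horizontal distance between socket and ball below 0.006 m and z of socket in the frame of ball between -0.004 and 0.004 m and angle between caddy's own z axis and vertical below 0.05 rad and y of caddy in the frame of dock_seat between -0.03 and 0.03 m and x of caddy in the frame of dock_seat between -0.02 and 0.02 m and value of joint lever below 0.2 rad), for 0.2 s.
2. the lever is pressed down (value of joint lever above 0.34 rad), for 0.2 s.
At the end, for the whole second after the job is handed in: Socket on the ball (6 mm sideways, 4 mm in height), tray flat (0.05 rad) and square on the board (20 mm along, 30 mm across), lever beyond 0.34 of 0.4 rad, gouges and tins inside the tray, jar, brush, tape, cup and brayer within 40 mm of their starts (horizontal distance between socket and ball below 0.006 m and z of socket in the frame of ball between -0.004 and 0.004 m and angle between caddy's own z axis and vertical below 0.05 rad and y of caddy in the frame of dock_seat between -0.03 and 0.03 m and x of caddy in the frame of dock_seat between -0.02 and 0.02 m and x of gouge1_mid in the frame of caddy between -0.07 and 0.07 m and y of gouge1_mid in the frame of caddy between -0.05 and 0.05 m and z of gouge1_mid in the frame of caddy between 0 and 0.05 m and x of gouge2_mid in the frame of caddy between -0.07 and 0.07 m and y of gouge2_mid in the frame of caddy between -0.05 and 0.05 m and z of gouge2_mid in the frame of caddy between 0 and 0.05 m and x of tin1_mid in the frame of caddy between -0.07 and 0.07 m and y of tin1_mid in the frame of caddy between -0.05 and 0.05 m and z of tin1_mid in the frame of caddy between 0 and 0.05 m and x of tin2_mid in the frame of caddy between -0.07 and 0.07 m and y of tin2_mid in the frame of caddy between -0.05 and 0.05 m and z of tin2_mid in the frame of caddy between 0 and 0.05 m and value of joint lever above 0.34 rad and distance of each of jar, brush, tape, cup, brayer from where it was at the start of the episode below 0.04 m); the robot touches nothing.
It fails at once if a gouge or tin leaves the tray (x of any of gouge1_mid, gouge2_mid, tin1_mid, tin2_mid in the frame of caddy above 0.078 m or x of any of gouge1_mid, gouge2_mid, tin1_mid, tin2_mid in the frame of caddy below -0.078 m or y of any of gouge1_mid, gouge2_mid, tin1_mid, tin2_mid in the frame of caddy above 0.06 m or y of any of gouge1_mid, gouge2_mid, tin1_mid, tin2_mid in the frame of caddy below -0.06 m).
It fails at once if the caddy is tilted by more than 0.35 rad (20 degrees) (angle between caddy's own z axis and vertical above 0.35 rad).
It fails at once if the caddy is dropped or slammed onto the dock (more than 100 N) (contact force between caddy and dock above 100 N).
It fails at once if a bystander is moved by more than 60 mm (distance of any of jar, brush, tape, cup, brayer from where it was at the start of the episode above 0.06 m).
It also fails if it takes over 61 s, if anything falls off the work surface, if the arm or the gripper's body presses on something with over 40 N, if the wrist force passes 120 N, or if a joint passes its speed limit or range.

## Working session

There is one attempt and no reset: what is moved stays moved. The work goes in short steps, Python scripts to look and compute and a tool call to move; the robot and the scene stay as the last step left them, time stands still between calls to the robot, and variables do not carry over. Pictures are saved under pics/ and viewed, at most 10 in all, crops included, and the job is handed in when it is done.

Besides the shell and the picture viewer there is one more tool, called after ">>>" as name(argument=value, ...), one argument or row to a line, values as JSON. arm_command: Moves the arm, as the interface text tells. Its arguments: {"type":"object","properties":{"series":{"type":"array","items":{"type":"array","items":{"type":"number"}}},"newtons":{"type":"number"}},"required":["series"]}

```bash
mkdir -p pics; cat > h.py <<'E'
import numpy as np, cv2
from bench import *
from scipy.spatial.transform import Rotation as R
def T_tool(o=None):
    o=o or get_obs(); T=np.eye(4); T[:3,:3]=R.from_rotvec(o['tcp_rot']).as_matrix(); T[:3,3]=o['tool_pos']; return T
def cloud(d,T=None):
    P=d['pose'] if 'pose' in d else T@d['mount']
    z=d['z_map'].astype(float); K=d['K']
    v,u=np.mgrid[:384,:512]
    c=np.stack([(u-K[0,2])/K[0,0]*z,-(v-K[1,2])/K[1,1]*z,-z],-1)
    w=c@P[:3,:3].T+P[:3,3]; w[z<=0]=np.nan
    return w
def save(d,n): cv2.imwrite('pics/'+n,cv2.cvtColor(d['img'],cv2.COLOR_RGB2BGR))
E
cat > a.py <<'E'
from h import *
o=get_obs(); print(o, nose_length() if callable(nose_length) else nose_length)
ims=[]
for c in ['top','scene']:
    d=capture(c); w=cloud(d); ims.append(d['img']); print(c,d.keys(),d['K'].tolist(),d['pose'].round(2).tolist())
    np.savez(c,w=w,img=d['img'])
    for q in ['dock','caddy','ball','bar','socket','pad','jar','brush','tape','cup','brayer']:
        for m in masks_of(d,q)[:2]:
            p=w[m['pixels']]; p=p[~np.isnan(p[:,0])]
            if len(p): print(q,round(m['conf'],2),np.round(m['box']),'med',np.median(p,0).round(0),'lo',np.percentile(p,3,axis=0).round(),'hi',np.percentile(p,97,axis=0).round(),len(p))
im=np.vstack(ims); cv2.imwrite('pics/a.png',cv2.cvtColor(np.hstack(ims),cv2.COLOR_RGB2BGR)[:, :, :] if 0 else cv2.resize(cv2.cvtColor(im,cv2.COLOR_RGB2BGR),(400,600)))
cv2.imwrite('pics/top.png',cv2.cvtColor(ims[0],cv2.COLOR_RGB2BGR)); cv2.imwrite('pics/scene.png',cv2.cvtColor(ims[1],cv2.COLOR_RGB2BGR))
E
python3 a.py
```

```text
{'clock': 0.0, 'qpos': array([ 1.11099721e+00,  2.87183343e-01,  1.57818046e+00,  2.04907466e-05,
        1.27861459e+00, -1.49999941e-01]), 'joint_velocities': array([ 0.00109167, -0.00124652,  0.00044475, -0.00049981,  0.0012122 ,
        0.00136601]), 'tau': array([-4.01504622e-04, -4.05990887e+01, -2.92626125e+01, -1.88961303e-04,
        5.93153542e-03,  8.37903741e-06]), 'tool_pos': array([205.46751623, 642.30097341, 240.93349712]), 'tcp_rot': array([-0.48458321, -3.10324891,  0.00356458]), 'force': array([-0.12175524,  0.45352755, -0.41485547]), 'wrist_torque': array([ 0.00017847, -0.02539002, -0.02231649]), 'grasp_force': 0.0, 'width': 85.62255037432831} 11.0
top dict_keys(['img', 'z_map', 'K', 'pose', 'shot']) [[448.461177200821, 0.0, 252.4218799280329], [0.0, 448.461177200821, 193.94689629990964], [0.0, 0.0, 1.0]] [[-0.0, 0.99, -0.16, 375.72], [-1.0, -0.01, -0.02, -24.11], [-0.02, 0.16, 0.99, 1555.62], [0.0, 0.0, 0.0, 1.0]]
dock 0.82 [298. 225.  52.  89.] med [ 519. -154.   12.] lo [ 383. -223.    5.] hi [661. -87.  20.] 3188
ball 0.9 [298. 225.  56.  92.] med [ 516. -154. 
[... 1602 characters left out ...]
 127.] 1817
socket 0.83 [306. 236.  80.  62.] med [524. 216.  41.] lo [427. 157.   3.] hi [694. 266. 127.] 1828
pad 0.6 [295. 244.  23.  21.] med [606. 211.  72.] lo [578. 194.  51.] hi [651. 227.  85.] 210
jar 0.8 [209. 241.  21.  34.] med [827.  60.  82.] lo [794.  20.  12.] hi [852.  75. 112.] 612
brush 0.97 [284. 193.  38.  22.] med [501.  -3.  21.] lo [405. -24.  10.] hi [557.  13.  29.] 364
tape 0.64 [384. 277.  30.  30.] med [455. 445.  24.] lo [408. 401.   6.] hi [496. 488.  32.] 425
cup 0.56 [206. 117.  15.  26.] med [ 513. -446.   62.] lo [ 478. -491.    8.] hi [ 544. -423.   91.] 415
brayer 0.94 [322. 319.  52.  47.] med [724. 443.  31.] lo [589. 407.  13.] hi [748. 491.  43.] 676
```

View pics/top.png

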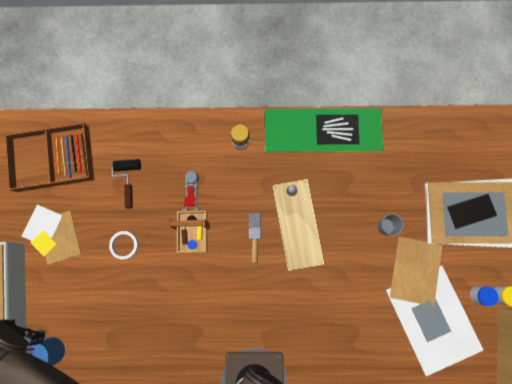

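View pics/scene.png

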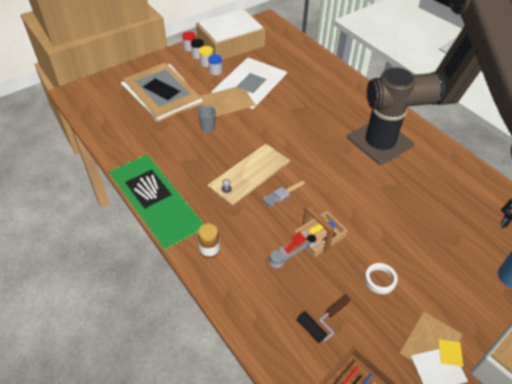

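The top view shows the caddy at about (191,225), its tongue pointing away from the robot with the socket near (191,178). The dock is at about (298,225) with its ball at (292,190), and the brush lies between them near (254,237). Next I fit the poses.

```bash
cat > b.py <<'E'
from h import *
for c in ['top','scene']:
    w=np.load(c+'.npz')['w'].reshape(-1,3); w=w[~np.isnan(w[:,0])]
    print(c)
    s=w[(w[:,0]>340)&(w[:,0]<720)&(w[:,1]>-270)&(w[:,1]<-40)]
    b=s[(s[:,2]>7)&(s[:,2]<22)]
    print('dock',cv2.minAreaRect(b[:,:2].astype(np.float32)), np.median(b[:,2]), 'tbl',np.median(s[s[:,2]<6][:,2]))
    k=s[s[:,2]>35]; print('ball pts',len(k),k.mean(0),k.max(0))
    s=w[(w[:,0]>400)&(w[:,0]<720)&(w[:,1]>130)&(w[:,1]<290)&(w[:,2]>10)]
    k=s[s[:,2]>100]; print('bar',cv2.minAreaRect(k[:,:2].astype(np.float32)),k.mean(0),len(k))
    k=s[(s[:,0]>655)]; print('sock',k.mean(0),k.min(0),k.max(0))
    k=s[(s[:,0]<570)&(s[:,2]<60)]; print('tray',cv2.minAreaRect(k[:,:2].astype(np.float32)))
E
python3 b.py
```

```text
top
dock ((528.1222534179688, -152.53897094726562), (227.4251251220703, 369.0426330566406), 88.36394500732422) 12.4238040040525 tbl 0.26667735786145386
ball pts 60 [ 636.48549246 -133.7733786    56.77431587] [ 653.03995908 -120.4676631    66.68788035]
bar ((516.161376953125, 210.08621215820312), (116.76473999023438, 23.448610305786133), 89.89010620117188) [515.85557661 208.91329854 122.03174084] 226
sock [678.06219608 209.33027805  49.66899677] [655.53099611 136.0520151   10.69301589] [706.03513206 234.76568173  61.68608404]
tray ((495.86456298828125, 212.3944854736328), (151.97479248046875, 128.17791748046875), 9.522184371948242)
scene
dock ((529.8167114257812, -154.8153076171875), (229.91929626464844, 379.7776794433594), 89.89888000488281) 14.512253192298203 tbl 2.6312137899235495
ball pts 58 [ 639.61704082 -130.71867474   57.75090581] [ 653.66056575 -117.29314245   68.1525034 ]
bar ((515.4146118164062, 211.2353057861328), (24.485986709594727, 118.58060455322266), 0.8745672702789307) [517.43745037 212.01838139 122.19970853] 270
sock [682.88864686 216.30541151  48.34800186] [655.05585985 130.7060461   10.20382193] [709.37935026 247.41996275  65.58328622]
tray ((488.8232421875, 217.8503875732422), (131.38949584960938, 161.40744018554688), 85.10356903076172)
```

>>> arm_command(
  series=[
    [0, 0, 0.14, 0, 0, -4, 85],
    [0, 0, 0.14, 0, 0, -4, 85],
    [0, 0, 0.14, 0, 0, -4, 85],
    [0, 0, 0.14, 0, 0, -4, 85],
    [0, 0, 0.14, 0, 0, -4, 85],
    [0, 0, 0.14, 0, 0, -4, 85],
    [0, 0, 0.14, 0, 0, -4, 85],
    [0, 0, 0.14, 0, 0, -4, 85],
    [0, 0, 0.14, 0, 0, -4, 85],
  ],
)

```text
clock: 2.1
tool_pos: [205.8, 642.8, 278.5]
tcp_rot: [2.227, 2.216, -0.0]
force: [0.5, 0.7, -0.4]
width: 84.9
grasp_force: 0.0
```

>>> arm_command(
  series=[
    [0, 0, 0, -36, 26, -7, 85],
    [0, 0, 0, -36, 26, -7, 85],
    [0, 0, 0, -36, 26, -7, 85],
    [0, 0, 0, -36, 26, -7, 85],
    [0, 0, 0, -36, 26, -7, 85],
    [0, 0, 0, -36, 26, -7, 85],
    [0, 0, 0, -36, 26, -7, 85],
    [0, 0, 0, -36, 26, -7, 85],
    [0, 0, 0, -36, 26, -7, 85],
    [0, 0, 0, -36, 26, -7, 85],
    [0, 0, 0, -36, 26, -7, 85],
    [0, 0, 0, -36, 26, -7, 85],
  ],
)

```text
clock: 3.3
tool_pos: [518.9, 209.6, 362.9]
tcp_rot: [2.22, 2.222, 0.001]
force: [1.2, 0.0, -0.3]
width: 84.9
grasp_force: 0.0
```

```bash
cat > wv.py <<'E'
from h import *
import sys
def wview(name):
    o=get_obs(); T=T_tool(o); d=capture('wrist'); w=cloud(d,T); save(d,name+'.png'); np.savez(name,w=w,img=d['img'],T=T)
    print(o['clock'],o['tool_pos'].round(1),'yang',np.degrees(np.arctan2(T[1,1],T[0,1])).round(2),'z',T[:3,2].round(4),'F',o['force'].round(1),'w',o['width'],'g',o['grasp_force'])
    return d,w,T
if __name__=='__main__':
    d,w,T=wview(sys.argv[1]); print(d['mount'].round(3).tolist(),d['K'][0].round(1),np.nanmin(w.reshape(-1,3),0),np.nanmax(w.reshape(-1,3),0))
E
python3 wv.py w1
```

```text
3.3 [518.9 209.6 362.9] yang 0.05 z [ 7.e-04  3.e-04 -1.e+00] F [ 1.2  0.  -0.3] w 84.86611927724284 g 0.0
[[-0.001, 0.958, 0.287, 73.146], [1.0, 0.0, 0.001, 0.357], [0.001, 0.287, -0.958, -131.728], [0.0, 0.0, 0.0, 1.0]] [296.5   0.  255.4] [   5.01966139 -796.18881648 -760.06785572] [1815.47801833  426.1148337   450.34104898]
```

View pics/w1.png

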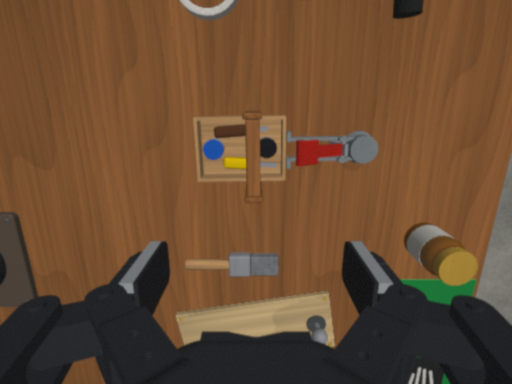

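The wrist view is clear. The bar runs from about (253,115) to (253,200), the red pad is near (307,152), and the socket is at (362,148). The contents are in the tray, and the dock shows at the lower edge. Next I move over the dock.

>>> arm_command(
  series=[
    [0, 0, 0, -45, 5, 0, 85],
    [0, 0, 0, -45, 5, 0, 85],
    [0, 0, 0, -45, 5, 0, 85],
    [0, 0, 0, -45, 5, 0, 85],
    [0, 0, 0, -45, 5, 0, 85],
    [0, 0, 0, -45, 5, 0, 85],
    [0, 0, 0, 0, 0, 0, 85],
  ],
)

```text
clock: 4.05
tool_pos: [548.5, -63.3, 361.9]
tcp_rot: [2.227, 2.215, -0.002]
force: [0.3, 0.6, -0.7]
width: 85.1
grasp_force: 0.0
```

```bash
python3 wv.py w2; cat > c.py <<'E'
from h import *
def cl(n): 
    f=np.load(n+'.npz'); return f['w'],f['img']
w,im=cl('w1'); hsv=cv2.cvtColor(im,cv2.COLOR_RGB2HSV)
W=w.reshape(-1,3)
s=W[(W[:,0]>400)&(W[:,0]<720)&(W[:,1]>130)&(W[:,1]<290)]
k=s[(s[:,2]>112)]; print('bar',cv2.minAreaRect(k[:,:2].astype(np.float32)),k.mean(0),np.percentile(k[:,2],[5,50,95]),len(k))
k=s[(s[:,0]>655)&(s[:,2]>48)]; print('sock',cv2.minEnclosingCircle(k[:,:2].astype(np.float32)),k.mean(0),len(k),np.median(k[:,2]))
k=s[(s[:,0]<575)&(s[:,2]>29)&(s[:,2]<45)]; print('tray',cv2.minAreaRect(k[:,:2].astype(np.float32)))
r=(hsv[...,1]>150)&((hsv[...,0]<6)|(hsv[...,0]>174)); k=w[r]; k=k[(k[:,0]>560)&(k[:,0]<700)&(k[:,1]>150)&(k[:,1]<260)]; print('red',len(k),k.mean(0),k.min(0),k.max(0))
w,im=cl('w2');W=w.reshape(-1,3)
s=W[(W[:,0]>340)&(W[:,0]<720)&(W[:,1]>-270)&(W[:,1]<-40)]
b=s[(s[:,2]>8)&(s[:,2]<17)]
# keep board comp
m=((w[...,2]>8)&(w[...,2]<17)&(w[...,0]>340)&(w[...,0]<720)&(w[...,1]<-40)&(w[...,1]>-270)).astype(np.uint8)
n,l,st,_=cv2.connectedComponentsWithStats(m); i=1+st[1:,4].argmax(); b=w[l==i]
print('dock',cv2.minAreaRect(b[:,:2].astype(np.float32)),np.median(b[:,2]))
k=s[(s[:,2]>35)]; 
from scipy.optimize import least_squares
k=k[k[:,2]>42]
f=least_squares(lambda p:np.linalg.norm(k-p,axis=1)-15,k.mean(0)-[0,0,8],loss='soft_l1'); print('ball',len(k),f.x,k.max(0),abs(f.fun).mean())
E
python3 c.py
```

```text
4.05 [548.5 -63.3 361.9] yang -0.31 z [-5.0e-04 -1.6e-03 -1.0e+00] F [ 0.3  0.6 -0.7] w 85.13711426508024 g 0.0
[[-0.001, 0.958, 0.287, 73.148], [1.0, 0.0, 0.001, 0.356], [0.001, 0.287, -0.958, -131.729], [0.0, 0.0, 0.0, 1.0]] [296.5   0.  255.4] [   31.81411764 -1465.85161538  -760.18351418] [1831.79961654  154.15427744  449.38931523]
bar ((519.2137451171875, 212.2271728515625), (106.75880432128906, 127.43944549560547), 51.47071838378906) [519.04182023 219.07673524 413.8863758 ] [374.53738301 425.89600626 445.15222653] 40779
sock ((674.87109375, 215.08555603027344), 26.111539840698242) [678.33866388 215.87971701  54.56824299] 664 54.75507139629357
tray ((499.9277038574219, 211.95773315429688), (149.56129455566406, 100.80772399902344), 0.45197489857673645)
red 802 [605.00778767 214.36289593  70.0618446 ] [576.75468793 196.32392672  49.26213355] [648.34927154 231.2576429   82.04372036]
dock ((520.6058349609375, -151.70541381835938), (300.1758728027344, 126.19599151611328), 9.650947570800781) 12.098926988206472
ball 39711 [549.01936765 -51.81090713 423.50344115] [650.79027547 -41.63634699 449.38931523] 33.25074204068865
```

View pics/w2.png

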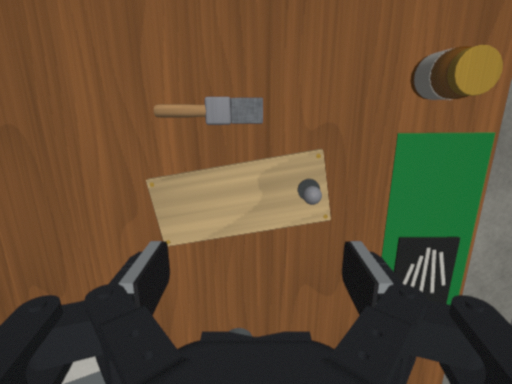

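```bash
sed -i "s/W=w.reshape(-1,3)/W=w.reshape(-1,3);W=W[W[:,2]<135]/" c.py; python3 c.py
```

```text
bar ((515.2308349609375, 212.86056518554688), (23.33165740966797, 115.3950424194336), 1.104646921157837) [515.44419887 215.43202065 122.6630179 ] [120.83017944 122.82984057 124.19121329] 1326
sock ((674.87109375, 215.08555603027344), 26.111539840698242) [678.33866388 215.87971701  54.56824299] 664 54.75507139629357
tray ((499.9277038574219, 211.95773315429688), (149.56129455566406, 100.80772399902344), 0.45197489857673645)
red 802 [605.00778767 214.36289593  70.0618446 ] [576.75468793 196.32392672  49.26213355] [648.34927154 231.2576429   82.04372036]
dock ((520.6058349609375, -151.70541381835938), (300.1758728027344, 126.19599151611328), 9.650947570800781) 12.098926988206472
ball 283 [ 637.13493056 -132.27837149   45.85178516] [ 650.79027547 -117.01963913   62.19680149] 0.4806348813000866
```

>>> arm_command(
  series=[
    [0, 0, 0, 39.5, -4.7, 24, 60],
    [0, 0, 0, 39.5, -4.7, 24, 60],
    [0, 0, 0, 39.5, -4.7, 24, 60],
    [0, 0, 0, 39.5, -4.7, 24, 60],
    [0, 0, 0, 39.5, -4.7, 24, 60],
    [0, 0, 0, 39.5, -4.7, 24, 60],
    [0, 0, -0.015, 39.5, -4.7, 24, 60],
    [0, 0, 0, 0, 0, 0, 60],
    [0, 0, 0, 0, 0, 0, 60],
    [0, 0, 0, 0, 0, 0, 60],
  ],
)

```text
clock: 5.1
tool_pos: [515.7, 218.0, 195.5]
tcp_rot: [2.202, 2.239, 0.002]
force: [-0.2, 0.4, 0.5]
width: 60.1
grasp_force: 0.0
```

```bash
cat > e.py <<'E'
from wv import *
d,w,T=wview('w3'); W=w.reshape(-1,3);W=W[W[:,2]<128]
s=W[(W[:,0]>400)&(W[:,0]<720)&(W[:,1]>130)&(W[:,1]<290)]
k=s[(s[:,2]>112)]; print('bar',cv2.minAreaRect(k[:,:2].astype(np.float32)),k.min(0),k.max(0),np.median(k,0),len(k))
k=s[(s[:,0]<575)&(s[:,2]>31)&(s[:,2]<40)]; print('tray',cv2.minAreaRect(k[:,:2].astype(np.float32)))
k=s[(s[:,0]>655)&(s[:,2]>50)]; print('sock',len(k),k.mean(0),k.min(0),k.max(0))
E
python3 e.py
```

```text
5.1 [515.7 218.  195.5] yang 0.95 z [ 1.9e-03  2.0e-04 -1.0e+00] F [-0.2  0.4  0.5] w 60.12969310632126 g 0.0
bar ((515.508056640625, 213.17156982421875), (23.960979461669922, 115.11167907714844), 0.9883149266242981) [503.1211846  155.58425715 112.24666137] [528.42272529 270.72476184 125.21729631] [515.52102985 220.47143595 122.86623431] 3799
tray ((499.4083251953125, 216.54721069335938), (149.079345703125, 107.73524475097656), 0.7994047403335571)
sock 1558 [678.15660379 216.03213989  54.64995065] [655.11211925 195.07756618  50.0327093 ] [701.03696098 236.18307236  57.14993185]
```

View pics/w3.png

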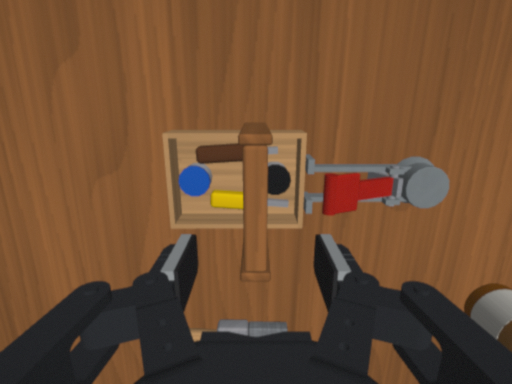

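The bar lies midway between the fingers at (255,200). The tool is about 5 mm too far in +y, so I correct that, descend and grip.

>>> arm_command(
  series=[
    [0, 0, 0, -4.8, 0, 10, 60],
    [0, 0, 0, 0, 0, 20, 60],
    [0, 0, 0, 0, 0, 20, 60],
    [0, 0, 0, 0, 0, 20, 60],
    [0, 0, 0, 0, 0, 12, 60],
    [0, 0, 0, 0, 0, 6, 60],
    [0, 0, 0, 0, 0, 0, 60],
    [0, 0, 0, 0, 0, 0, 60],
  ],
)

```text
clock: 5.95
tool_pos: [516.1, 212.8, 107.2]
tcp_rot: [2.203, 2.238, 0.002]
force: [0.0, -0.1, 0.3]
width: 60.2
grasp_force: 0.0
```

>>> arm_command(
  series=[
    [0, 0, 0, 0, 0, 0, 25],
    [0, 0, 0, 0, 0, 0, 15],
    [0, 0, 0, 0, 0, 0, 10],
    [0, 0, 0, 0, 0, 0, 10],
    [0, 0, 0, 0, 0, 0, 10],
    [0, 0, 0, 0, 0, 0, 10],
    [0, 0, 0, 0, 0, 0, 10],
  ],
  newtons=90,
)

```text
clock: 6.65
tool_pos: [515.4, 213.0, 107.2]
tcp_rot: [-2.203, -2.239, -0.0]
force: [-2.8, -0.9, 5.8]
width: 16.5
grasp_force: 88.5
```

>>> arm_command(
  series=[
    [0, 0, 0, 0, 0, -3, 10],
    [0, 0, 0, 0, 0, -6, 10],
    [0, 0, 0, 0, 0, -10, 10],
    [0, 0, 0, 0, 0, -14, 10],
    [0, 0, 0, 0, 0, -16, 10],
    [0, 0, 0, 0, 0, -16, 10],
    [0, 0, 0, 0, 0, -14, 10],
    [0, 0, 0, 0, 0, -10, 10],
    [0, 0, 0, 0, 0, -7, 10],
    [0, 0, 0, 0, 0, -4, 10],
    [0, 0, 0, 0, 0, 0, 10],
    [0, 0, 0, 0, 0, 0, 10],
  ],
)

```text
clock: 7.85
tool_pos: [514.9, 212.8, 205.6]
tcp_rot: [-2.203, -2.239, 0.002]
force: [-1.1, 0.5, -8.2]
width: 17.0
grasp_force: 88.1
```

```bash
cat > f.py <<'E'
from wv import *
# held caddy geometry in the tool frame (tool x~caddy y, tool y~caddy x, z down)
d,w,T=wview(sys.argv[1]); o=get_obs(); print('tq',o['wrist_torque'].round(2))
Ti=np.linalg.inv(T); t=w@Ti[:3,:3].T+Ti[:3,3]; P=t.reshape(-1,3); P=P[~np.isnan(P[:,0])]
k=P[(abs(P[:,1]-165)<40)&(abs(P[:,0])<40)&(P[:,2]<75)&(P[:,2]>40)]
top=k[(abs(k[:,1]-165)<19)&(abs(k[:,0])<19)]; 
print('socktop',len(top),'med',np.median(top,0).round(1)); 
z=np.median(top[:,2]); k=k[abs(k[:,2]-z)<4]; print('circ',cv2.minEnclosingCircle(k[:,:2].astype(np.float32)),k.min(0).round(1),k.max(0).round(1))
A=np.c_[top[:,:2],np.ones(len(top))]; c=np.linalg.lstsq(A,top[:,2],rcond=None)[0]; print('slopes',c[:2].round(3))
r=P[(P[:,1]>-95)&(P[:,1]<55)&(abs(P[:,0])<60)&(P[:,2]>55)&(P[:,2]<95)]
print('rim z by y:',[(y,np.median(r[(abs(r[:,1]-y)<2.5)][:,2]).round(1)) for y in (-88,46)],'z by x',[(x,np.median(r[(abs(r[:,0]-x)<2)][:,2]).round(1)) for x in (-47,47)])
print('rim rect',cv2.minAreaRect(r[(r[:,2]<83)&(r[:,2]>74)][:,:2].astype(np.float32)))
E
python3 f.py w4
```

```text
7.85 [514.9 212.8 205.6] yang 0.91 z [-1.4e-03 -3.0e-04 -1.0e+00] F [-1.1  0.5 -8.2] w 17.03239775410559 g 88.08175206184387
tq [-0.03  0.05 -0.04]
socktop 2334 med [  2.1 156.6  52.9]
circ ((-0.07001272588968277, 150.98193359375), 29.535722732543945) [-21.1 125.   50.6] [ 20.4 174.8  56.9]
slopes [ 0.12  -0.178]
rim z by y: [(-88, np.float64(71.0)), (46, np.float64(72.6))] z by x [(-47, np.float64(78.1)), (47, np.float64(71.1))]
rim rect ((5.661060333251953, -17.151123046875), (144.20033264160156, 103.91536712646484), 89.82262420654297)
```

View pics/w4.png

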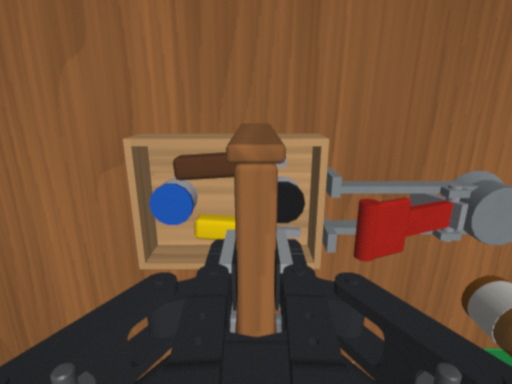

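The caddy hangs level in the grip. The tins are at (172,203) and (285,200), and both gouges are in the tray. Next I carry it to the dock.

>>> arm_command(
  series=[
    [0, 0, 0, -5, -0.6, 0, 10],
    [0, 0, 0, -10, -1.3, 0, 10],
    [0, 0, 0, -15, -1.9, 0, 10],
    [0, 0, 0, -20, -2.5, 0, 10],
    [0, 0, 0, -25, -3.1, 0, 10],
    [0, 0, 0, -27.8, -3.5, 0, 10],
    [0, 0, 0, -27.8, -3.5, 0, 10],
    [0, 0, 0, -27.8, -3.5, 0, 10],
    [0, 0, 0, -27.8, -3.5, 0, 10],
  ],
)

```text
clock: 8.8
tool_pos: [494.2, 24.1, 206.4]
tcp_rot: [2.204, 2.238, -0.001]
force: [-0.0, -1.0, -7.5]
width: 16.8
grasp_force: 88.1
```

>>> arm_command(
  series=[
    [0, 0, 0, -27.8, -3.5, 0, 10],
    [0, 0, 0, -27.8, -3.5, 0, 10],
    [0, 0, 0, -27.8, -3.5, 0, 10],
    [0, 0, 0, -27.8, -3.5, 0, 10],
    [0, 0, 0, -25, -3.1, 0, 10],
    [0, 0, 0, -20, -2.5, 0, 10],
    [0, 0, 0, -15, -1.9, 0, 10],
    [0, 0, 0, -10, -1.3, 0, 10],
    [0, 0, 0, -5, -0.6, 0, 10],
  ],
)

```text
clock: 9.7
tool_pos: [474.1, -161.2, 206.4]
tcp_rot: [-2.205, -2.238, 0.0]
force: [-0.6, 0.6, -7.9]
width: 16.3
grasp_force: 88.1
```

>>> arm_command(
  series=[
    [0, 0, -0.008, 0, 0, 0, 10],
    [0, 0, -0.015, 0, 0, 0, 10],
    [0, 0, -0.02, 0, 0, 0, 10],
    [0, 0, -0.022, 0, 0, 0, 10],
    [0, 0, -0.022, 0, 0, 0, 10],
    [0, 0, -0.022, 0, 0, 0, 10],
    [0, 0, -0.02, 0, 0, 0, 10],
    [0, 0, -0.015, 0, 0, 0, 10],
    [0, 0, -0.008, 0, 0, 0, 10],
    [0, 0, 0, 0, 0, 0, 10],
    [0, 0, 0, 0, 0, 0, 10],
  ],
)

```text
clock: 10.8
tool_pos: [474.5, -160.3, 206.3]
tcp_rot: [2.027, 2.4, -0.0]
force: [-0.8, 1.0, -8.5]
width: 16.5
grasp_force: 88.1
```

```bash
cat > g.py <<'E'
from wv import *
from scipy.optimize import least_squares
B=np.array([637.1,-132.3,45.9])
T=T_tool(); s=T@[0,165,73,1]; print('nominal socket from tool',s[:3].round(1)); e=T[:3,:3].T@(B-s[:3]); print('need tool shift',e.round(1))
for c in ['top','scene']:
    d=capture(c); w=cloud(d); save(d,'g_'+c+sys.argv[1]+'.png'); P=w.reshape(-1,3); 
    zt=s[2]+21
    k=P[(np.hypot(P[:,0]-s[0],P[:,1]-s[1])<30)&(abs(P[:,2]-zt)<8)]
    if len(k): print(c,'sock pts',len(k),k.mean(0).round(1),'mid',((k.min(0)+k.max(0))/2).round(1),'zmed',np.median(k[:,2]))
d,w,T=wview('g_w'+sys.argv[1])
E
python3 g.py 1; python3 f.py w5 
```

```text
nominal socket from tool [ 637.2 -132.7  133.3]
need tool shift [ 0.4 -0.  87.4]
top sock pts 151 [ 635.  -135.6  153.7] mid [ 632.4 -135.1  154.2] zmed 153.5438352349356
scene sock pts 121 [ 635.1 -132.9  155.7] mid [ 632.7 -133.5  154.6] zmed 156.24619440750598
10.9 [ 474.5 -160.3  206.3] yang 9.62 z [-0.e+00 -1.e-04 -1.e+00] F [-0.4  0.4 -7.5] w 16.562949585658647 g 88.09896111488342
10.95 [ 474.5 -160.3  206.3] yang 9.62 z [ 1.e-04 -0.e+00 -1.e+00] F [ 0.   0.6 -7.8] w 16.672440322396124 g 88.10154318809509
tq [-0.08  0.1  -0.03]
socktop 2344 med [  2.1 156.5  52.9]
circ ((-0.7488023638725281, 151.1437530517578), 29.331867218017578) [-20.9 125.   50.6] [ 20.5 175.3  56.9]
slopes [ 0.121 -0.173]
rim z by y: [(-88, np.float64(70.9)), (46, np.float64(72.8))] z by x [(-47, np.float64(77.7)), (47, np.float64(71.1))]
rim rect ((5.589851379394531, -17.603187561035156), (144.85572814941406, 103.94183349609375), 89.86663818359375)
```

>>> arm_command(
  series=[
    [0, 0, 0, 0.3, 0, 3, 10],
    [0, 0, 0, 0, 0, 6, 10],
    [0, 0, 0, 0, 0, 9, 10],
    [0, 0, 0, 0, 0, 10, 10],
    [0, 0, 0, 0, 0, 10, 10],
    [0, 0, 0, 0, 0, 9, 10],
    [0, 0, 0, 0, 0, 7, 10],
    [0, 0, 0, 0, 0, 5, 10],
    [0, 0, 0, 0, 0, 3, 10],
    [0, 0, 0, 0, 0, 0, 10],
  ],
)

```text
clock: 12.0
tool_pos: [474.3, -159.9, 144.0]
tcp_rot: [-2.027, -2.399, 0.0]
force: [0.7, -0.4, -7.7]
width: 16.7
grasp_force: 88.1
```

>>> arm_command(
  series=[
    [0, 0, 0, 0, 0, 2, 10],
    [0, 0, 0, 0, 0, 2, 10],
    [0, 0, 0, 0, 0, 2, 10],
    [0, 0, 0, 0, 0, 2, 10],
    [0, 0, 0, 0, 0, 2, 10],
    [0, 0, 0, 0, 0, 2, 10],
    [0, 0, 0, 0, 0, 0, 10],
  ],
)

```text
clock: 12.7
tool_pos: [474.2, -159.8, 131.9]
tcp_rot: [-2.027, -2.399, 0.0]
force: [-0.2, 0.6, -7.6]
width: 16.0
grasp_force: 88.1
```

Force unchanged, so there is no contact yet; 13 mm to go.

>>> arm_command(
  series=[
    [0, 0, 0, 0, 0, 1.5, 10],
    [0, 0, 0, 0, 0, 1.5, 10],
    [0, 0, 0, 0, 0, 1.5, 10],
    [0, 0, 0, 0, 0, 1.5, 10],
    [0, 0, 0, 0, 0, 1.5, 10],
    [0, 0, 0, 0, 0, 1.5, 10],
    [0, 0, 0, 0, 0, 1, 10],
    [0, 0, 0, 0, 0, 0, 10],
  ],
)

```text
clock: 13.5
tool_pos: [474.3, -159.9, 122.1]
tcp_rot: [-2.027, -2.4, 0.0]
force: [0.4, 0.4, -7.1]
width: 16.7
grasp_force: 88.1
```

>>> arm_command(
  series=[
    [0, 0, 0, 0, 0, 0.5, 10],
    [0, 0, 0, 0, 0, 0.5, 10],
    [0, 0, 0, 0, 0, 0.5, 10],
    [0, 0, 0, 0, 0, 0.5, 10],
    [0, 0, 0, 0, 0, 0, 10],
  ],
)

```text
clock: 14.0
tool_pos: [474.4, -159.9, 120.3]
tcp_rot: [-2.027, -2.4, -0.0]
force: [-0.9, 0.3, -7.0]
width: 16.0
grasp_force: 88.1
```

>>> arm_command(
  series=[
    [0, 0, 0, 0, 0, 0.4, 10],
    [0, 0, 0, 0, 0, 0.4, 10],
    [0, 0, 0, 0, 0, 0.4, 10],
    [0, 0, 0, 0, 0, 0, 10],
  ],
)

```text
clock: 14.4
tool_pos: [474.5, -160.0, 119.3]
tcp_rot: [2.027, 2.4, -0.0]
force: [-1.3, -0.3, -5.4]
width: 16.7
grasp_force: 88.3
```

>>> arm_command(
  series=[
    [0, 0, 0, 0, 0, 0.4, 10],
    [0, 0, 0, 0, 0, 0.3, 10],
    [0, 0, 0, 0, 0, 0, 10],
    [0, 0, 0, 0, 0, 0, 10],
  ],
)

```text
clock: 14.8
tool_pos: [474.6, -160.0, 119.3]
tcp_rot: [-2.027, -2.4, 0.0]
force: [-5.2, 2.8, 3.4]
width: 16.4
grasp_force: 89.5
```

Touchdown is at z = 119.3, as expected. Now I release, rise and check.

>>> arm_command(
  series=[
    [0, 0, 0, 0, 0, 0, 20],
    [0, 0, 0, 0, 0, 0, 28],
    [0, 0, 0, 0, 0, 0, 40],
    [0, 0, 0, 0, 0, 0, 50],
    [0, 0, 0, 0, 0, 0, 50],
    [0, 0, 0, 0, 0, -10, 50],
    [0, 0, 0, 0, 0, -20, 50],
    [0, 0, 0, 0, 0, -30, 50],
    [0, 0, 0, 0, 0, -30, 50],
    [0, 0, 0, 0, 0, -30, 50],
    [0, 0, 0, 0, 0, -20, 50],
    [0, 0, 0, 0, 0, 0, 50],
  ],
)

```text
clock: 16.0
tool_pos: [476.2, -160.9, 263.2]
tcp_rot: [2.022, 2.393, 0.002]
force: [0.5, -0.1, -0.3]
width: 50.2
grasp_force: 0.0
```

```bash
cat > i.py <<'E'
from wv import *
d,w,T=wview('p1')
O=np.array([454.7,-163.3,12]); a=np.radians(9.65); Rz=R.from_euler('z',a).as_matrix()
L=(w-O)@Rz   # dock_seat frame
r=d['img'].astype(int); P=L.reshape(-1,3); P=P[P[:,2]<135]
k=P[(abs(P[:,0]-185)<40)&(abs(P[:,1])<40)&(P[:,2]>51)&(P[:,2]<62)&(P[:,0]>163)]; print('sock',len(k),k.min(0).round(1),k.max(0).round(1),np.median(k,0).round(1))
k=P[(abs(P[:,0])<85)&(abs(P[:,1])<65)&(P[:,2]>30)&(P[:,2]<42)]; print('rim',cv2.minAreaRect(k[:,:2].astype(np.float32)),[(x,np.median(k[abs(k[:,0]-x)<2][:,2]).round(1)) for x in(-67,67)],[(y,np.median(k[abs(k[:,1]-y)<2][:,2]).round(1)) for y in(-47,47)])
k=P[(P[:,2]>112)&(abs(P[:,0]-20)<30)&(abs(P[:,1])<70)&(P[:,2]<130)]; print('bar',cv2.minAreaRect(k[:,:2].astype(np.float32)),np.median(k[:,2]))
hsv=cv2.cvtColor(d['img'],cv2.COLOR_RGB2HSV); m=(hsv[...,1]>150)&((hsv[...,0]<6)|(hsv[...,0]>174)); k=L[m]; k=k[(k[:,0]>60)&(k[:,0]<160)&(abs(k[:,1])<40)]; print('red',k.min(0).round(1),k.max(0).round(1),np.median(k,0).round(1))
E
python3 i.py
```

```text
16.0 [ 476.2 -160.9  263.2] yang 9.63 z [ 0.0076 -0.0044 -1.    ] F [ 0.5 -0.1 -0.3] w 50.16029537862735 g 0.0
sock 1064 [163.7 -20.4  51. ] [206.3  20.2  57. ] [183.9   0.   54.8]
rim ((6.9333648681640625, 3.2523193359375), (155.0225830078125, 108.38656616210938), 0.42366379499435425) [(-67, np.float64(36.1)), (67, np.float64(35.9))] [(-47, np.float64(35.6)), (47, np.float64(36.1))]
bar ((20.037822723388672, -0.54150390625), (23.56421661376953, 115.97650146484375), 0.07515319436788559) 122.85560364719254
red [ 81.2 -17.6  48.8] [153.4  17.8  82.7] [104.8   0.3  73.5]
```

View pics/p1.png

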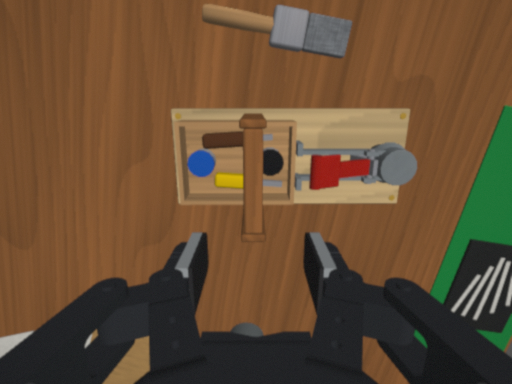

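The caddy is seated and square: socket top 54.8 mm above the board, rim level, and the red lever still up at (325,172). Next I close the fingers and go over the pad.

>>> arm_command(
  series=[
    [0, 0, 0, 0, 20, 0, 0],
    [0, 0, 0, 0, 30, 0, 0],
    [0, 0, 0, 0, 20, 0, 0],
    [0, 0, 0, 0, 7, 0, 0],
    [0, 0, 0, 0, 0, 20, 0],
    [0, 0, 0, 0, 0, 35, 0],
    [0, 0, 0, 0, 0, 35, 0],
    [0, 0, 0, 0, 0, 30, 0],
    [0, 0, 0, 0, 0, 20, 0],
    [0, 0, 0, 0, 0, 0, 0],
    [0, 0, 0, 0, 0, 0, 0],
  ],
  newtons=30,
)

```text
clock: 17.15
tool_pos: [549.7, -147.0, 117.9]
tcp_rot: [-2.026, -2.399, 0.001]
force: [0.6, 0.3, 0.1]
width: 0.1
grasp_force: 0.0
```

```bash
python3 -c "
from h import *
T=T_tool();a=np.radians(9.65)
print(((T[:3,3]-[454.7,-163.3,12])@R.from_euler('z',a).as_matrix()).round(1),T[:3,2].round(4),get_obs()['width'])"
```

```text
[ 96.4   0.2 105.9] [-1.7e-03  7.0e-04 -1.0e+00] 0.05363058952643149
```

>>> arm_command(
  series=[
    [0, 0, 0, 0, 0, 5, 0],
    [0, 0, 0, 0, 0, 5, 0],
    [0, 0, 0, 0, 0, 4, 0],
    [0, 0, 0, 0, 0, 4, 0],
    [0, 0, 0, 0, 0, 4, 0],
    [0, 0, 0, 0, 0, 4, 0],
    [0, 0, 0, 0, 0, 4, 0],
    [0, 0, 0, 0, 0, 4, 0],
    [0, 0, 0, 0, 0, 3, 0],
    [0, 0, 0, 0, 0, 0, 0],
  ],
)

```text
clock: 18.15
tool_pos: [550.1, -147.0, 80.7]
tcp_rot: [-2.027, -2.399, 0.0]
force: [-0.0, 0.9, -0.8]
width: -0.4
grasp_force: 0.0
```

>>> arm_command(
  series=[
    [0, 0, 0, 0, 0, 1.5, 0],
    [0, 0, 0, 0, 0, 1.5, 0],
    [0, 0, 0, 0, 0, 1.5, 0],
    [0, 0, 0, 0, 0, 1, 0],
    [0, 0, 0, 0, 0, 0, 0],
  ],
)

```text
clock: 18.65
tool_pos: [550.4, -147.0, 75.7]
tcp_rot: [2.027, 2.4, 0.0]
force: [-0.4, -1.4, -0.3]
width: -0.1
grasp_force: 0.0
```

>>> arm_command(
  series=[
    [0, 0, 0, 0, 0, 0.5, 0],
    [0, 0, 0, 0, 0, 0.5, 0],
    [0, 0, 0, 0, 0, 0.5, 0],
    [0, 0, 0, 0, 0, 0, 0],
  ],
)

```text
clock: 19.05
tool_pos: [550.5, -147.0, 75.0]
tcp_rot: [-2.027, -2.4, 0.0]
force: [-2.6, 1.6, 5.3]
width: 0.2
grasp_force: 2.3
```

```bash
cat > j.py <<'E'
from wv import *
d,w,T=wview(sys.argv[1])
L=(w-[454.7,-163.3,12])@R.from_euler('z',np.radians(9.65)).as_matrix()
hsv=cv2.cvtColor(d['img'],cv2.COLOR_RGB2HSV); m=(hsv[...,1]>150)&((hsv[...,0]<6)|(hsv[...,0]>174)); k=L[m]; k=k[(k[:,0]>60)&(k[:,0]<160)&(abs(k[:,1])<40)]; print('red',len(k),k.min(0).round(1),k.max(0).round(1),np.median(k,0).round(1))
E
python3 j.py p2
```

```text
19.05 [ 550.5 -147.    75. ] yang 9.63 z [-2.e-04  1.e-04 -1.e+00] F [-2.6  1.6  5.3] w 0.2407680682862615 g 2.3436009138822556
red 4159 [ 75.8 -16.   42.1] [152.4  17.9  94.8] [117.9   4.8  49.5]
```

View pics/p2.png

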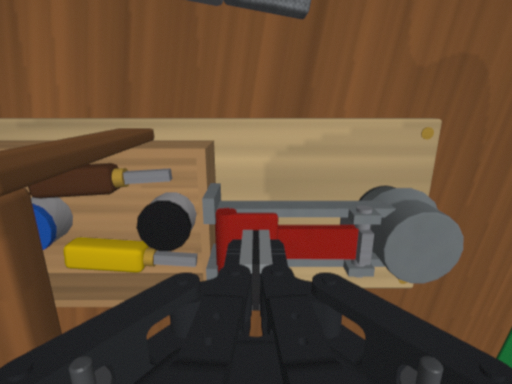

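The lever lies flat, with the finger tips on the pad at about (255,235). A little more force will make sure it is at its stop, then I rise.

>>> arm_command(
  series=[
    [0, 0, 0, 0, 0, 0.5, 0],
    [0, 0, 0, 0, 0, 0.5, 0],
    [0, 0, 0, 0, 0, 0, 0],
    [0, 0, 0, 0, 0, 0, 0],
  ],
)

```text
clock: 19.5
tool_pos: [550.9, -147.0, 74.6]
tcp_rot: [2.027, 2.399, 0.001]
force: [-2.6, 1.5, 7.2]
width: -0.1
grasp_force: 3.8
```

>>> arm_command(
  series=[
    [0, 0, 0, 0, 0, -3, 0],
    [0, 0, 0, 0, 0, -10, 0],
    [0, 0, 0, 0, 0, -25, 0],
    [0, 0, 0, 0, 0, -35, 0],
    [0, 0, 0, 0, 0, -35, 0],
    [0, 0, 0, 0, 0, -35, 0],
    [0, 0, 0, 0, 0, -20, 0],
    [0, 0, 0, 0, -7.0, 0, 0],
    [0, 0, 0, 0, 0, 0, 0],
    [0, 0, 0, 0, 0, 0, 0],
  ],
)

```text
clock: 20.5
tool_pos: [542.3, -147.8, 234.2]
tcp_rot: [-2.025, -2.397, 0.001]
force: [-0.2, -0.6, -0.4]
width: -0.0
grasp_force: 0.0
```

```bash
sed 's/p1/p3/' i.py > i2.py; python3 i2.py
```

```text
20.5 [ 542.3 -147.8  234.2] yang 9.61 z [-0.0031  0.0016 -1.    ] F [-0.2 -0.6 -0.4] w -0.03843426939150786 g 0.0
sock 1245 [164.  -20.4  51.1] [206.   20.1  57. ] [184.3   0.3  54.9]
rim ((7.0963897705078125, 0.4470176696777344), (113.73271942138672, 155.0979766845703), 89.65951538085938) [(-67, np.float64(35.9)), (67, np.float64(36.1))] [(-47, np.float64(35.9)), (47, np.float64(36.2))]
bar ((20.213871002197266, -0.4681396484375), (115.9038314819336, 24.406265258789062), 89.96041870117188) 122.84980098781458
red [ 76.3 -17.2  46.6] [151.7  17.5  54. ] [102.8  -0.2  51.2]
```

View pics/p3.png

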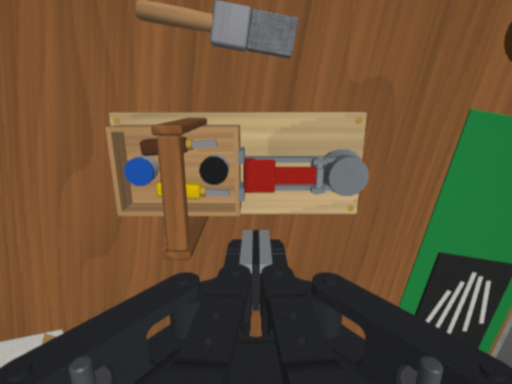

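The lever is flat (pad at 51 mm, (258,176)), the caddy is seated level and square, its contents are in place, and the arm is clear.

```bash
python3 -c "
from bench import finish_job
print(finish_job())"
```

```text
the job is handed in; nothing more can be done
None
```

The caddy is seated on the dock with its socket down over the ball, the tray flat and square, the lever pressed fully down, the contents still in the tray and the arm clear. I handed the job in at about 20.5 s; no verdict was returned.

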